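# Temperature round: pot and kettle with the infrared thermometer

## Task

Open the pot's hinged lid until it stands upright, then take the yellow infrared thermometer from its cork pad and, from 10 to 20 cm away, aim it down through the open mouth at the middle of the black disc on the pot's floor (from the side away from the raised lid) and hold it steady for a good second; then do the same, roughly square on, at the middle of the white patch on the kettle's shoulder. Touch neither pot nor kettle with the thermometer; finally set it down gently, standing upright in the middle of its pad, leave the lid open, and do not disturb the kettle or the other things.

Things in the scene. Friction and masses are not known exactly. Their poses are not given: they have to be found in the camera images.
- pot: Small aluminium pot, fixed to the round stool top (whose surface is at z = 0.020): outside diameter 140 mm, 60 mm high, wall 3 mm, floor 6 mm thick; two small wire ears at its +y and -y sides reach 90 mm from its axis. Origin: centre of its underside; z up; -x is the side of the lid's red tab, +x the hinge side.
- pot_spot (a point): Centre of the black disc (60 mm across) on the pot's inner floor, 6 mm above the pot's underside; axes as the pot's.
- pot_lid (a joint): Lid angle: 0 closed, grows as the tab side lifts, 1.57 upright, stop at 1.75. The hinge is stiff enough (0.22 N m) for the lid to stay where it is left. The lid is a disc 144 mm across, 5 mm thick, with a low dome.
- pot_lid_hinge (a point): Point on the lid's hinge axis, 73 mm from the pot's axis on its +x side, 60 mm above the underside; the axis runs along the lid's own y. Turns with the lid.
- pot_lid_tab (a point): Middle of the free part of the lid's red tab: a level plate 40 mm wide (along y), 14 mm thick (z), sticking out from the lid's edge from 72 to 119 mm from the pot's axis (along -x). This point lies 173 mm from the hinge (along -x) and 7 mm above it, in the lid's frame, and turns with the lid (at 1.57 the tab points straight up).
- kettle: Blackened steel kettle, loose, standing on a blue tile 150 x 150 x 8 mm on the stool top. Body diameter 156 mm, straight to 60 mm height, then a conical shoulder to 80 mm diameter at 105 mm; knob to 135 mm; wire bail handle with wooden grip arching across along y to 185 mm; short spout at +y reaching 108 mm from the axis. Origin: centre of its underside; z up; -x is the side with the white patch.
- kettle_patch (a point): Centre of the round white patch (50 mm across) on the kettle's shoulder, 60 mm from the axis on the -x side and 83 mm above the underside. Its z axis is the patch's outward normal, 40 degrees above level.
- thermometer: Infrared thermometer, loose, 240 g, standing on its pad: rubber foot 64 x 56 x 10 mm, black stem, yellow head 90 mm long (x), 34 mm wide (y) with flat sides, from 64 to 100 mm height, to be gripped across the head from above; black snout under its front (+x) end. Origin: under the head's middle, on the underside of the foot (foot from x = -37 to +27 mm); z up, x the way it looks.
- lens (a point): Centre of the lens at the snout's end, 52 mm ahead (+x) of and 50 mm above the thermometer's origin. Its x axis is the line of aim, 50 degrees below the thermometer's x axis; its y axis is the thermometer's y.
- pad: Fixed round pad, 110 mm across, 12 mm high, black with a cork top, on the bench beside the stool top (either side). Origin: centre of its underside.
- bowl: Wooden bowl with brass rim, loose, 120 mm across, 56 mm high. Origin: centre of underside.
- ladle: Steel ladle lying loose, 205 mm long, 34 mm high at most. Origin near its middle; bowl (68 mm across) centred 68 mm along +x, handle to 103 mm along -x.
- canister: Green plastic canister with white flip cap, loose, 62 mm across, 106 mm high. Origin: centre of underside.
- cup: White cup without handle, loose, 58 mm across, 60 mm high. Origin: centre of underside.
- honey_jar: Amber jar with brass cap, loose, 62 mm across, 62 mm high. Origin: centre of underside.
- oats_jar: Glass jar with wooden lid, loose, 84 mm across, 110 mm high, on the bench on the other side from the pad. Origin: centre of underside.
There are look-alikes about, which are no part of the job. Of the things like the pad, leave any that is green or pink; of the rest the larger one is meant.

How it is judged:
By the outcome, as a careful person would: the job done as asked, in the order asked, and still so for the second after the job is handed in, with the robot touching nothing.
It also fails if it takes over 72 s, if anything falls off the work surface, if the arm or the gripper's body presses on something with over 40 N, if the wrist force passes 120 N, or if a joint passes its speed limit or range.

## Robot

A 6-joint arm with a two-finger parallel gripper is mounted at the origin on the work surface. World frame = base frame: x ahead of the robot, y to its left, z up, the work surface at z = 0. Lengths are in mm, angles in rad, forces in N, time in s.
With the tool pointing down it reaches from about 275 to 825 mm from the base axis. Payload 5.2 kg.
Tool frame: the origin (TCP) lies at the very end of the fingers, on their centre line; the grasp point (between the pads) lies 19 mm behind it; z points along the fingers, y is the line along which they close (so a half turn about z gives the same grasp; the last joint's range is limited). The gripper opens to 93 mm and grips with 3 to 60 N. Pads are 15 mm wide; open, the fingers measure 128 mm over their backs; the gripper's body (75 mm by 188 mm) begins 65 mm behind the grasp point.
Start: joints at [-1.5, 0.259, 1.535, -0, 1.348, -0.203], TCP at [148.736, -529.511, 218.653] pointing down, gripper open.
Joint ranges: [-3.14, 3.14], [-0.91, 2.08], [0.19, 2.58], [-1.22, 4.36], [0.22, 2.71], [-3.12, 3.12]. Speed limits (rad/s): [2.57, 2.57, 3.14, 3.14, 3.14, 3.14].

## Interface

Orientations are given as [roll, pitch, yaw] about the fixed x, y, z axes, in that order (R = Rz(yaw) Ry(pitch) Rx(roll)).
In Python, from bench import robot gives the robot as it stands. The module is installed in compiled form; this text tells all that it offers. Calls block until the motion is done:
- robot.move_ptp(position, orientation): joint-space move of the TCP to a pose.
- robot.move_linear(position, ori=None, speed=150, f_stop=None): straight line of the TCP; ori=None keeps the orientation; speed is the mean speed in mm/s. With f_stop (N) it stops when the force on the tool has changed by that much, and returns True; else False.
- robot.move_j(angles): joint-space move.
- robot.move_gripper(opening): opening from 0.0 (shut) to 1.0 (fully open); the grip force is fixed at half the most; returns when the fingers have stopped.
- robot.sleep(seconds).
- robot.inverse_kinematics(position, orientation): joint angles nearest the present ones, or None.
- robot.get_image(name): name is "scene" or "top" or "wrist"; returns a dict with "img" (400x640x3 uint8, blue, green, red), "fovy" (degrees; the focal length in pixels is half the picture's height over the tangent of half this angle, whatever the lens; pixels are square), "cx", "cy" (the principal point, pixels), "eye" and "orientation" of the camera in the world. Camera axes: x right, y down, z forward; pixel columns grow to the right and rows downward; lengths in mm; the calibration is good to about 2 mm. A picture is of the moment at which its call begins. There is no depth.
A pose or a line that the arm cannot do raises robot.MotionError and nothing moves.
- robot.hand_in(): hands the job in; it is judged then, once.
Readings, each from a call of its own:
- robot.current_t(): time.
- robot.current_qpos(): joint angles.
- robot.current_joint_vel(): joint speeds.
- robot.current_joint_efforts(): joint torques, N m.
- robot.current_tcp_pos(): TCP position.
- robot.current_eef_rot(): TCP orientation.
- robot.current_contact_force(): force on the tool from outside, world axes, zero at the start.
- robot.current_ft_torque(): the same for the moment, N m.
- robot.current_gripper_width(): opening from 0.0 (shut) to 1.0 (fully open).
- robot.current_finger_force(): force on a finger pad.
Only numpy, scipy, OpenCV 4.12 (cv2) and the standard library are available. Lean on these libraries where they do the work, as an engineer would, in place of code of your own. Each camera call takes 0.05 s, during which the arm holds its last target. There are 200 camera calls.

## Working session

There is one attempt and no reset: what is moved stays moved. The work goes in short steps, each a Python script; the robot and the scene stay as the last script left them, time stands still between calls to the robot, and variables do not carry over. Pictures are saved under pics/ and viewed, at most 10 in all, crops included, and the job is handed in when it is done.

```bash
mkdir -p pics; ls
cat > h.py <<'E'
import numpy as np, cv2
from scipy.spatial.transform import Rotation as R
from bench import robot
def rot(o):
    o=np.asarray(o,float)
    return o if o.shape==(3,3) else (R.from_quat(o).as_matrix() if o.size==4 else R.from_euler('xyz',o).as_matrix())
def snap(cam,name):
    d=robot.get_image(cam); cv2.imwrite(f'pics/{name}.png',d['img'])
    np.save(f'pics/{name}.npy',{k:d[k] for k in d},allow_pickle=True); return d
def load(name): return np.load(f'pics/{name}.npy',allow_pickle=True).item()
def ray(d,u,v):
    f=200/np.tan(np.radians(d['fovy'])/2)
    r=rot(d['orientation'])@np.array([(u-d['cx'])/f,(v-d['cy'])/f,1]); return np.array(d['eye'],float),r/np.linalg.norm(r)
def onz(d,u,v,z):
    e,r=ray(d,u,v); return e+r*(z-e[2])/r[2]
def proj(d,p):
    f=200/np.tan(np.radians(d['fovy'])/2); c=rot(d['orientation']).T@(np.array(p,float)-d['eye'])
    return np.array([d['cx']+f*c[0]/c[2],d['cy']+f*c[1]/c[2]])
def tri(*obs):
    A=np.zeros((3,3));b=np.zeros(3);L=[ray(*o) for o in obs]
    for e,r in L: M=np.eye(3)-np.outer(r,r);A+=M;b+=M@e
    p=np.linalg.solve(A,b); return p,[np.linalg.norm((np.eye(3)-np.outer(r,r))@(p-e)) for e,r in L]
E
python3 - <<'E'
from h import *
for c in('scene','top','wrist'):
    d=snap(c,c+'0'); print(c,{k:d[k] for k in d if k!='img'})
print(robot.current_t(),robot.current_eef_rot())
E
```

```text
pics
scene {'fovy': 44.02299952284005, 'cx': 307.0015727679493, 'cy': 199.40679196737577, 'eye': array([1490.24213078, 1085.47241384, 1170.36898613]), 'orientation': array([-2.22692279, -0.02112601,  2.40421802])}
top {'fovy': 43.4511762028983, 'cx': 321.76969010845534, 'cy': 200.4263694486869, 'eye': array([ 408.68786763,   34.2355364 , 1759.12723036]), 'orientation': array([-3.07814346,  0.02314494, -1.5905783 ])}
wrist {'fovy': 61.49569625524189, 'cx': 317.26471027287886, 'cy': 197.40344498856933, 'eye': array([ 227.85684919, -506.6608318 ,  384.57340707]), 'orientation': array([ 2.84756128e+00,  1.55698365e-03, -1.29717375e+00])}
0.15 [-3.14020686e+00 -3.08528191e-04  2.73737841e-01]
```

View pics/top0.png

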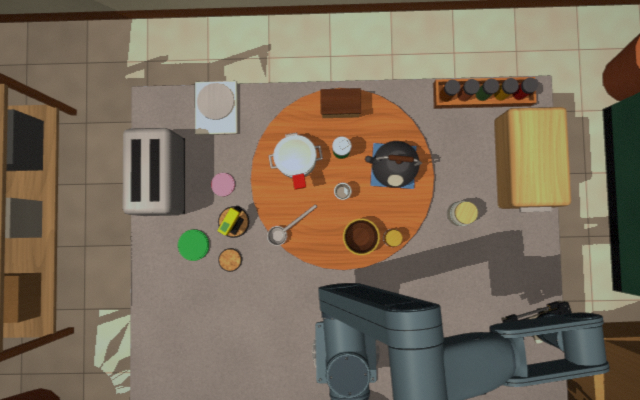

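View pics/scene0.png

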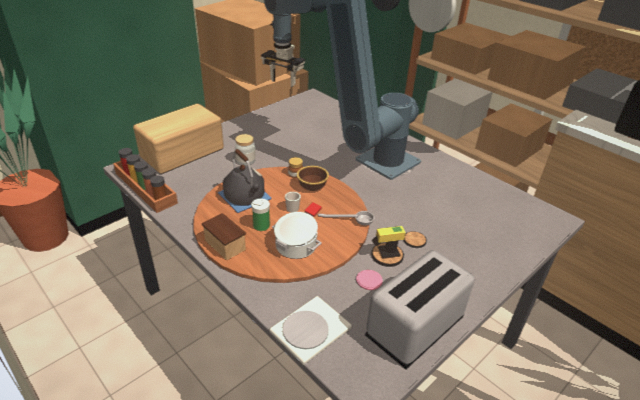

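The top view shows the pot at (295,157) with its red tab at (299,182), and the kettle at (396,165) with its patch at (395,181). The thermometer's yellow head is at (231,221), on a cork pad at (233,222).

Things that could be taken for the pad:
- the cork pad under the thermometer, (233,222), which is the larger of the non-coloured ones
- a smaller cork pad at (230,260)
- a green disc at (193,244)
- a pink disc at (223,184)

I choose (233,222).

Run:
```python
from h import *
d=load('top0')
for n,u,v,z in [('pot',295,155,85),('tab',299,182,88),('kettle',396,165,100),('patch',395,181,111),('thermo',231,221,112),('pad',233,222,12),('bowl',361,237,60),('can',341,147,126),('cup',343,191,80),('honey',394,238,80),('oats',464,213,110)]: print(n,onz(d,u,v,z).round())
from math import pi
# wrist views: camera sits on tool +x side looking back under TCP
def go(p,yaw):
    q=robot.inverse_kinematics(p,[pi,0,yaw]); print(None if q is None else np.round(q,2)); return q
for p,y in [((430,290,330),0),((430,290,330),1.57),((430,290,330),pi),((430,290,330),-1.57),((460,-120,360),0),((460,-120,360),pi),((460,-120,360),1.57)]: print(p,y,end=' ');go(p,y)
```

```text
pot [671. 158.  85.]
tab [579. 146.  88.]
kettle [ 627. -178.  100.]
patch [ 573. -172.  111.]
thermo [453. 371. 112.]
pad [452. 384.  12.]
bowl [391. -58.  60.]
can [687.   3. 126.]
cup [546.  -1.  80.]
honey [ 386. -167.   80.]
oats [ 463. -393.  110.]
(430, 290, 330) 0 [ 0.38  0.15  1.4  -0.    1.59  1.95]
(430, 290, 330) 1.57 [ 0.38  0.15  1.4  -0.    1.59  0.38]
(430, 290, 330) 3.141592653589793 [ 0.38  0.15  1.4   0.    1.59 -1.19]
(430, 290, 330) -1.57 [ 0.38  0.15  1.4   0.    1.59 -2.76]
(460, -120, 360) 0 [-0.49  0.06  1.43 -0.    1.65  1.08]
(460, -120, 360) 3.141592653589793 [-0.49  0.06  1.43  0.    1.65 -2.06]
(460, -120, 360) 1.57 [-0.49  0.06  1.43  0.    1.65 -0.49]
```

Run:
```python
from h import *
from math import pi
for n,p,y in [('k1',(560,-170,300),pi),('p1',(600,150,300),pi),('t1',(450,375,300),pi),('t2',(470,350,300),0.3)]:
    robot.move_ptp(p,[pi,0,y]); snap('wrist',n); print(n,robot.current_t())
a=[cv2.imread(f'pics/{n}.png') for n in('k1','p1','t1','t2')]
m=np.vstack([np.hstack(a[:2]),np.hstack(a[2:])]); cv2.imwrite('pics/m.png',cv2.resize(m,(800,500),interpolation=cv2.INTER_AREA))
```

```text
k1 2.1917
p1 3.4667
t1 4.5667
t2 6.9833
```

View pics/m.png

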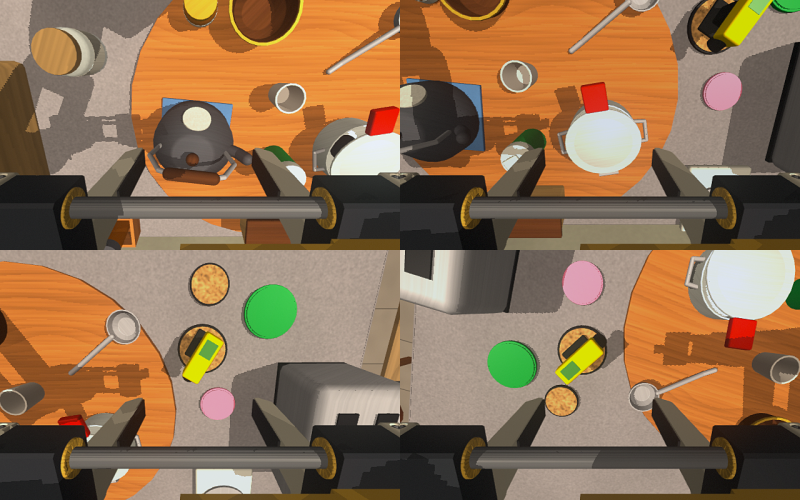

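The wrist views show, in montage pixels:
- **k1:** the kettle's white patch at (197,119).
- **p1:** the pot at (603,138), with the red tab at (595,97).
- **t1:** the thermometer on its cork pad at (204,350).
- **t2:** the thermometer on its pad at (580,352), with the smaller cork pad at (562,400).

Next is a close crop to check the thermometer.

Run:
```python
from h import *
a=[load('t1')['img'][100:240,270:410],load('t2')['img'][100:270,210:380]]
a=[cv2.resize(x,(390,390),interpolation=cv2.INTER_CUBIC) for x in a]
cv2.imwrite('pics/c.png',np.hstack(a))
```

```text
(no output)
```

View pics/c.png

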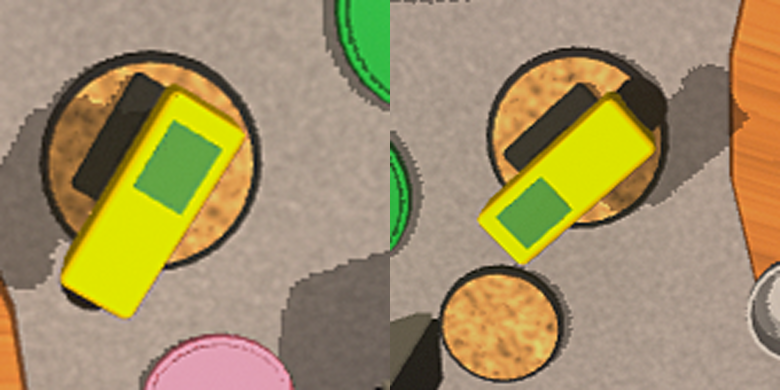

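```bash
cat > seg.py <<'E'
from h import *
def hsv(d): return cv2.cvtColor(d['img'],cv2.COLOR_BGR2HSV)
def blob(m,near=None):
    m=m.astype(np.uint8); n,l,s,c=cv2.connectedComponentsWithStats(m)
    i=1+int(np.argmax(s[1:,4])) if near is None else min((i for i in range(1,n) if s[i,4]>25),key=lambda i:np.hypot(*(c[i]-near)))
    return (l==i).astype(np.uint8),c[i],s[i]
def hull(m):
    c,_=cv2.findContours(m,cv2.RETR_EXTERNAL,cv2.CHAIN_APPROX_NONE); return cv2.convexHull(np.vstack(c))
E
python3 - <<'E'
from seg import *
print('THERMO')
for n,near in (('t1',(325,170)),('t2',(288,180))):
    d=load(n);H=hsv(d)
    Y=(abs(H[...,0].astype(int)-30)<5)&(H[...,1]>190)&(H[...,2]>200)
    b,c,s=blob(Y,near);h=hull(b);r=cv2.boxPoints(cv2.minAreaRect(h))
    print(n,s,c); P=np.array([onz(d,*p,112)[:2] for p in r]);print(r.round(1).tolist(),P.round(1).tolist(),[round(np.linalg.norm(P[i]-P[i-1]),1) for i in range(4)],P.mean(0))
    h2=cv2.approxPolyDP(h,4,True)[:,0]; print('poly',h2.tolist())
print('PATCH')
obs=[]
for n,near in (('k1',(315,190)),('p1',(20,150)),('top0',(395,181))):
    d=load(n);H=hsv(d);b,c,s=blob((H[...,1]<50)&(H[...,2]>150),near);print(n,c,s);obs.append((d,*c))
print(tri(obs[0],obs[2]),tri(*obs))
print('TAB')
obs=[]
for n,near in (('p1',(310,155)),('t2',(540,130)),('k1',(610,195)),('top0',(299,182)),('scene0',(313,210))):
    d=load(n);H=hsv(d);b,c,s=blob(((H[...,0]<6)|(H[...,0]>174))&(H[...,1]>200)&(H[...,2]>100),near);print(n,c,s,onz(d,*c,90).round(1));obs.append((d,*c))
    print(' ',cv2.approxPolyDP(hull(b),3,True)[:,0].tolist())
print(tri(obs[0],obs[1],obs[3],obs[4]))
E
```

```text
THERMO
t1 [ 293  134   65   80 1686] [321.49822064 178.3084223 ]
[[291.1000061035156, 200.0], [332.79998779296875, 132.3000030517578], [357.70001220703125, 147.6999969482422], [316.1000061035156, 215.39999389648438]] [[482.0, 345.7], [408.2, 390.9], [424.2, 417.4], [500.1, 373.2]] [np.float64(32.9), np.float64(86.6), np.float64(31.0), np.float64(87.8)] [453.61128817 381.79875573]
poly [[335, 134], [357, 148], [314, 213], [293, 198]]
t2 [ 249  144   75   71 1658] [290.56513872 174.90229192]
[[246.8000030517578, 194.5], [304.8999938964844, 142.89999389648438], [324.3999938964844, 164.8000030517578], [266.29998779296875, 216.39999389648438]] [[426.2, 417.8], [499.3, 372.9], [483.0, 346.3], [407.7, 390.8]] [np.float64(32.7), np.float64(85.8), np.float64(31.2), np.float64(87.5)] [454.04704801 381.95299065]
poly [[305, 144], [323, 166], [266, 214], [249, 194]]
PATCH
k1 [314.84918276 189.46582467] [ 292  171   46   38 1346]
p1 [  9.32786885 153.6557377 ] [  0 136  20  35 549]
top0 [394.59322034 180.05084746] [388 175  15  11 118]
(array([ 576.69384807, -171.37660287,  114.67845587]), [np.fl
[... 466 characters left out ...]
5, 154], [521, 140]]
k1 [613.73607748 192.00060533] [ 590  170   49   47 1652] [588.2 175.5  90. ]
  [[638, 174], [626, 211], [590, 215], [593, 176], [625, 170]]
top0 [298.91034483 181.29655172] [293 174  13  15 145] [581.2 146.   90. ]
  [[302, 174], [305, 186], [295, 188], [293, 177]]Traceback (most recent call last):
  File "<stdin>", line 17, in <module>
  File "seg.py", line 5, in blob
    i=1+int(np.argmax(s[1:,4])) if near is None else min((i for i in range(1,n) if s[i,4]>25),key=lambda i:np.hypot(*(c[i]-near)))
                                                     ~~~^^^^^^^^^^^^^^^^^^^^^^^^^^^^^^^^^^^^^^^^^^^^^^^^^^^^^^^^^^^^^^^^^^^^^^^^^^
ValueError: min() iterable argument is empty
```

Run:
```python
from seg import *
from math import pi
robot.move_ptp((590,-10,320),[pi,0,pi]); d=snap('wrist','m1'); print(robot.current_t())
obs=[]
H=hsv(d);b,c,s=blob((H[...,1]<50)&(H[...,2]>150),proj(d,(575,-171,111)));print('patch m1',c,s)
k=load('k1');t=load('top0');print(tri((k,314.85,189.47),(d,*c)), onz(k,314.85,189.47,111),onz(d,*c,111))
print('tab')
ob=[]
for n in('p1','t2','k1','m1'):
    D=load(n);H=hsv(D);M=((H[...,0]<6)|(H[...,0]>174))&(H[...,1]>200)
    b,c,s=blob(M&(H[...,2]>100),proj(D,(582,143,122)));V=H[...,2][b>0];print(n,c.round(1),s,np.percentile(V,[5,25,50,75,95]),onz(D,*c,122).round(1));ob.append((D,*c))
    print(' ',cv2.approxPolyDP(hull(b),3,True)[:,0].tolist())
print(tri(*ob))
x=np.hstack([cv2.resize(load('p1')['img'][100:300,220:420],(400,400)),cv2.resize(d['img'][120:320,390:590],(400,400))]);cv2.imwrite('pics/c2.png',x)
```

```text
9.9667
patch m1 [171.78990228 158.45358306] [ 149  142   47   35 1228]
(array([ 578.21281083, -172.6659097 ,  112.14506507]), [np.float64(0.10562649833663595), np.float64(0.10562649833675294)]) [ 578.6408123  -172.69729176  111.        ] [ 578.3187717  -173.13121609  111.        ]
tab
p1 [311.2 155.5] [ 289  131   45   50 1722] [148. 217. 218. 218. 221.] [579.8 143.  122. ]
  [[325, 131], [333, 174], [298, 180], [289, 139]]
t2 [545.6 132.8] [ 521  108   50   52 2028] [126. 160. 224. 226. 228.] [582.4 143.1 122. ]
  [[530, 109], [570, 114], [560, 159], [525, 154], [521, 140]]
k1 [613.7 192. ] [ 590  170   49   47 1652] [139.55 237.   238.   238.   239.  ] [578.9 146.1 122. ]
  [[638, 174], [626, 211], [590, 215], [593, 176], [625, 170]]
m1 [457.  161.4] [ 437  139   40   47 1521] [152. 229. 229. 230. 232.] [579.6 144.5 122. ]
  [[475, 141], [474, 179], [439, 184], [437, 145]]
(array([579.88133597, 143.90674695, 123.59567536]), [np.float64(0.8973702652067524), np.float64(2.3286863583706556), np.float64(1.565222966358814), np.float64(0.5530552562638117)])
```

View pics/m1.png

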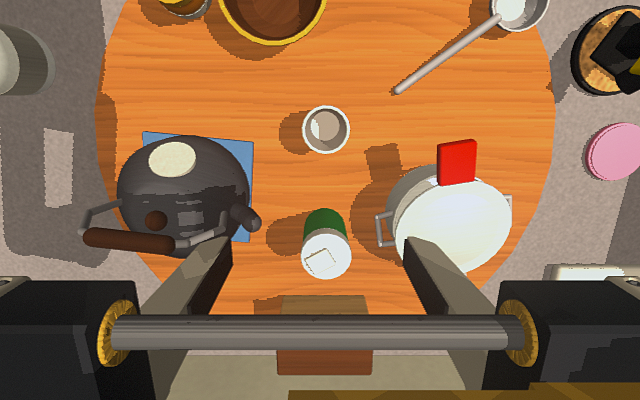

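View pics/c2.png

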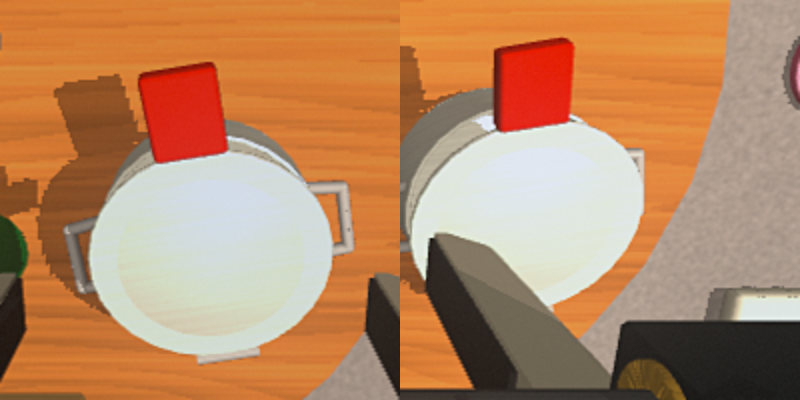

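Both crops show the pot lid slightly ajar, with the red tab raised. In p1 the tab's top-face corners are at about (289.5,137.5), (327.5,131.5), (298.5,181) and (333.5,175.5). In m1 they are at (437.5,145), (476,140), (440,185.5) and (475,181).

Run:
```python
from seg import *
p=load('p1');m=load('m1')
A=[(289.5,137.5),(327.5,131.5),(298.5,181),(333.5,175.5)];B=[(437.5,145),(476,140),(440,185.5),(475,181)]
P=[]
for a,b in zip(A,B): x,e=tri((p,*a),(m,*b));P.append(x);print(x.round(1),np.round(e,1))
P=np.array(P);o=P[:2].mean(0);i=P[2:].mean(0);print('mid',P.mean(0),'len',np.linalg.norm(o-i),'wid',np.linalg.norm(P[0]-P[1]),np.linalg.norm(P[2]-P[3]))
dx=i-o;print('yaw',np.arctan2(dx[1],dx[0]),'tilt',np.arctan2(-dx[2],np.hypot(*dx[:2])))
w=(P[0]-P[1])+(P[2]-P[3]);print('yaw from width', np.arctan2(-w[0],w[1])," or ",np.arctan2(w[0],-w[1]))
# ear-based pot axis: ears' masks not used; hinge lug in p1 at crop (228,355)->(334,277.5), z~80
print('lug',onz(p,334,277,80),'ears',onz(p,220+82/2,100+255/2,60),onz(p,220+340/2,100+218/2,60))
# kettle: knob in m1 (156,221) z~ 158 ; k1
k=load('k1')
H=hsv(m)
for D,nm in((m,'m1'),(k,'k1')):
  print(nm,'patch proj',proj(D,(578,-172.7,111)))
# pad cork
for n,near in (('t1',(325,170)),('t2',(288,180))):
    D=load(n);H=hsv(D);c0=proj(D,(453,382,12))
    mk=np.zeros(H.shape[:2],np.uint8);cv2.circle(mk,tuple(int(v) for v in c0),48,1,-1)
    b=((H[...,0]>8)&(H[...,0]<22)&(H[...,1]>90)&(H[...,2]>100)).astype(np.uint8)&mk
    h=hull(b);e=cv2.fitEllipse(h);print(n,c0.round(),e,onz(D,*e[0],12))
```

```text
[561.5 121.1 122.2] [0.1 0.1]
[555.2 159.5 127.6] [0.4 0.4]
[607.4 129.4 120.4] [0. 0.]
[600.9 166.2 124.2] [0.4 0.4]
mid [581.23101019 144.06446293 123.58159776] len 46.495843893852026 wid 39.27911700450235 37.638260370617914
yaw 0.16173553003041638 tilt 0.056187691827366104
yaw from width -2.9729276330614125  or  0.16866502052838073
lug [745.90939091 170.77242351  80.        ] ears [684.91048176  75.97642957  60.        ] [659.69283463 242.1606994   60.        ]
m1 patch proj [172.13641317 158.17372143]
k1 patch proj [314.84526786 188.90742443]
t1 [323. 158.] ((323.7939758300781, 160.4686279296875), (71.67381286621094, 79.16407775878906), 3.007012128829956) [456.86235217 383.54043202  12.        ]
t2 [291. 163.] ((287.1603088378906, 164.90855407714844), (73.47547149658203, 86.66847229003906), 43.015098571777344) [449.26915396 387.07527008  12.        ]
```

```bash
cat >> h.py <<'E'
def ori(z,y):
    z=np.array(z,float)/np.linalg.norm(z); y=np.array(y,float);y-=z*(y@z);y/=np.linalg.norm(y)
    return R.from_matrix(np.column_stack([np.cross(y,z),y,z])).as_euler('xyz')
PSI=0.163;HG=np.array([743,171,80.]);PX=np.array([np.cos(PSI),np.sin(PSI),0]);PY=np.array([-np.sin(PSI),np.cos(PSI),0])
def lidpose(th,r=179,back=0,s=1,tilt=0.25):
    b=tilt*th/1.57; zt=np.cos(b)*np.array([0,0,-1.])+np.sin(b)*PX
    g=HG+PX*(-r*np.cos(th)+7*np.sin(th))+np.array([0,0,r*np.sin(th)+7*np.cos(th)])
    return g+zt*(19-back),ori(zt,s*PY)
E
python3 - <<'E'
from h import *
for s in(1,-1):
  for t in(0,.25):
    for th in (.18,.9,1.3,1.57):
        q=robot.inverse_kinematics(*lidpose(th,s=s,tilt=t));print(s,t,th,None if q is None else np.round(q,2))
E
```

```text
1 0 0.18 [ 0.06  0.43  1.6   0.    1.12 -1.68]
1 0 0.9 [ 0.07  0.46  1.27  0.    1.41 -1.67]
1 0 1.3 [ 0.08  0.57  1.02  0.    1.55 -1.66]
1 0 1.57 [ 0.08  0.67  0.84  0.    1.63 -1.65]
1 0.25 0.18 [ 0.05  0.41  1.62  0.    1.08 -1.68]
1 0.25 0.9 [ 0.06  0.37  1.42  0.02  1.21 -1.68]
1 0.25 1.3 [ 0.07  0.43  1.26  0.02  1.24 -1.67]
1 0.25 1.57 [ 0.07  0.5   1.16  0.02  1.24 -1.67]
-1 0 0.18 [ 0.06  0.43  1.6  -0.    1.12  1.46]
-1 0 0.9 [ 0.07  0.46  1.27 -0.    1.41  1.47]
-1 0 1.3 [ 0.08  0.57  1.02 -0.    1.55  1.48]
-1 0 1.57 [ 0.08  0.67  0.84 -0.    1.63  1.49]
-1 0.25 0.18 [0.05 0.41 1.62 0.   1.08 1.46]
-1 0.25 0.9 [0.06 0.37 1.42 0.02 1.21 1.46]
-1 0.25 1.3 [0.07 0.43 1.26 0.02 1.24 1.47]
-1 0.25 1.57 [0.07 0.5  1.16 0.02 1.24 1.47]
```

Run:
```python
from h import *
a=.18
robot.move_ptp(*lidpose(a,back=90,tilt=0)); p,o=lidpose(a,tilt=0)
print('stop',robot.move_linear(p,o,speed=120,f_stop=10),robot.current_tcp_pos(),p)
robot.move_gripper(0.0); w=robot.current_gripper_width()*93; print('w',w,robot.current_finger_force(),robot.current_t())
if 34<w<46:
    for th in np.linspace(a,1.57,9)[1:]:
        robot.move_linear(*lidpose(th),speed=150); f=robot.current_contact_force();print(round(th,2),np.round(f,1),round(robot.current_gripper_width()*93,1))
        if np.linalg.norm(f)>50:print('HIGH');break
snap('scene','s1');print(robot.current_t())
```

```text
stop False [571.29297332 142.35661174 100.83805892] [570.46290633 142.62470642  99.93319949]
w 40.133764118645196 30.00084489583969 12.5667
0.35 [ 1.8 -4.6  1. ] 39.8
0.53 [ 2.7 -5.1  2. ] 40.0
0.7 [ 3.1 -4.8  1. ] 39.9
0.88 [ 3.6 -4.9 -1.5] 39.8
1.05 [ 3.7 -4.8 -3.3] 40.0
1.22 [ 4.3 -5.6 -4.3] 39.4
1.4 [ 2.8 -5.3 -3.8] 39.9
1.57 [ 1.2 -6.7 -0.9] 39.3
15.4833
```

Run:
```python
from h import *
from math import pi
robot.move_gripper(1.0)
robot.move_linear(lidpose(1.57,back=80)[0],speed=250)
robot.move_ptp((560,80,330),[pi,0,pi]); snap('wrist','q1');print(robot.current_t()); 
robot.move_ptp((600,160,400),[pi,0,pi]); d=snap('wrist','q2');print(robot.current_t())
snap('scene','s2')
x=np.hstack([cv2.resize(load('q1')['img'],(400,250)),cv2.resize(d['img'],(400,250))]);y=cv2.resize(load('s2')['img'][130:290,150:406],(800,500));cv2.imwrite('pics/c3.png',cv2.resize(np.vstack([x,y]),(640,600)))
```

```text
17.775
18.35
```

View pics/c3.png

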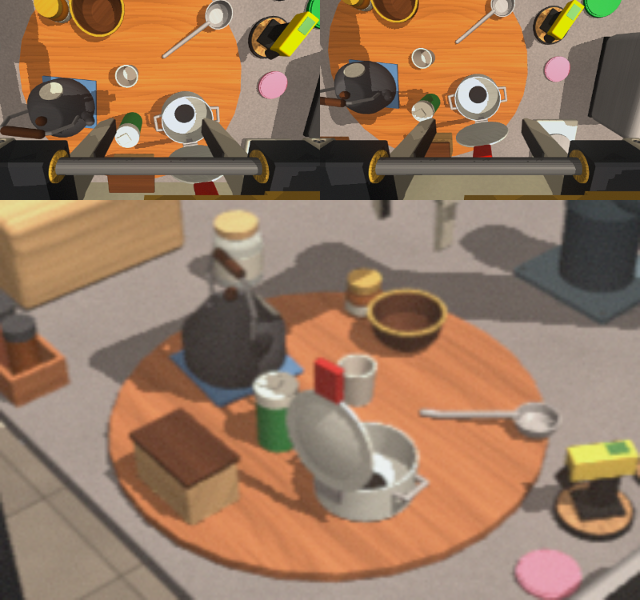

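The lid stands upright and the black disc on the pot's floor is visible, at about (369,230) in q1 and (317,190) in q2. Next I measure the disc, the kettle's knob axis, the thermometer's height and the pad.

Run:
```python
from seg import *
ob=[]
for n in('q1','q2'):
    D=load(n);V=hsv(D)[...,2];c0=proj(D,(670.5,159,26))
    b,c,s=blob(V<60,c0);e=cv2.fitEllipse(hull(b));print('disc',n,c0.round(1),c.round(1),s,np.round(e[0],1),np.round(e[1],1),onz(D,*e[0],26).round(1));ob.append((D,*e[0]))
print(tri(*ob))
print('KNOB');ob=[]
for n in('k1','m1','q1','q2'):
    D=load(n);H=hsv(D);c0=proj(D,(638,-172.7,155))
    b,c,s=blob(((H[...,0]<14)|(H[...,0]>172))&(H[...,1]>90)&(H[...,2]>25)&(H[...,2]<160),c0);print(n,c0.round(),c.round(1),s,onz(D,*c,155).round(1));ob.append((D,*c))
print(tri(*ob))
print('PATCH');ob=[]
for n in('k1','m1','q1','q2'):
    D=load(n);H=hsv(D);b,c,s=blob((H[...,1]<50)&(H[...,2]>150),proj(D,(578,-172.7,111)));print(n,c.round(1),s);ob.append((D,*c))
print(tri(*ob))
print('HEAD');
r1=[(291.1,200),(332.8,132.3),(357.7,147.7),(316.1,215.4)];r2=[(324.4,164.8),(266.3,216.4),(246.8,194.5),(304.9,142.9)]
P=np.array([tri((load('t1'),*a),(load('t2'),*b))[0] for a,b in zip(r1,r2)]);print(P.round(1),P.mean(0))
f=(P[0]+P[3]-P[1]-P[2]);print('yaw',np.arctan2(f[1],f[0]))
# pad black outer hull: pixels of cork + black rim in t1/t2
for n in('t1','t2'):
    D=load(n);c0=proj(D,(453,385,12));H=hsv(D);g=(H[...,1]<60)&(H[...,2]<45)
    for ang in np.arange(0,360,30):
        pass
```

```text
disc q1 [369.1 226.9] [369.6 228.1] [350 209  38  36 203] [368.5 226.5] [35.5 38.7] [669.8 158.1  26. ]
disc q2 [315.7 189.3] [314.7 189.8] [298 173  35  33 159] [315.  188.9] [33.3 34.5] [669.9 157.8  26. ]
(array([669.46118376, 157.84606309,  27.10641439]), [np.float64(0.10189016998673665), np.float64(0.10189016998654973)])
KNOB
k1 [315. 257.] [307.3 255.1] [297 245  21  21 354] [ 636.  -180.3  155. ]
m1 [162. 222.] [155.4 220.5] [145 211  22  20 355] [ 636.2 -179.6  155. ]
q1 [ 88. 244.] [ 81.8 242. ] [ 71 233  23  19 354] [ 636.1 -179.2  155. ]
q2 [ 54. 191.] [ 31.  200.2] [   0  182   60   32 1073] [ 649.8 -204.9  155. ]
(array([ 635.14593306, -178.99201694,  166.24177784]), [np.float64(4.459232344028814), np.float64(5.147454261585426), np.float64(7.038550495540322), np.float64(14.516842157465886)])
PATCH
k1 [314.8 189.5] [ 292  171   46   38 1346]
m1 [171.8 158.5] [ 149  142   47   35 1228]
q1 [111.7 175.7] [100 165  25  22 451]
q2 [  2.9 161.1] [  0 134  10  45 254]
(array([ 569.71536553, -158.23811674,  175.94031202]), [np.float64(16.5845720952346), np.float64(12.561666589155067), np.float64(34.10206614829962), np.float64(41.10497703640023)])
HEAD
[[482.6 345.8 109.9]
 [408.1 390.8 112.7]
 [424.8 418.  108. ]
 [499.5 373.1 113.8]] [453.74875875 381.93064452 111.10362502]
yaw -0.5425227752945411
```

```bash
cat >> h.py <<'E'
GZ=64.
def thpose(org,X,Z=(0,0,1)):
    "TCP pose for thermometer origin, its x and z axes (tool x = -thermometer x)"
    X=np.array(X,float);Z=np.array(Z,float); return np.array(org)+GZ*Z,ori(-Z,np.cross(Z,X))
def aim(target,h,elev,dist):
    "lens at dist from target, looking along heading h, elev deg below level"
    e=np.radians(elev);p=np.radians(50-elev);hx=np.array([np.cos(h),np.sin(h),0]);z=np.array([0,0,1.])
    X=hx*np.cos(p)+z*np.sin(p);Z=z*np.cos(p)-hx*np.sin(p)
    L=np.array(target)-dist*(hx*np.cos(e)-z*np.sin(e)); return thpose(L-52*X-50*Z,X,Z)
TY=-0.540;TX=[np.cos(TY),np.sin(TY),0];TO=np.array([453.8,381.9,12.])
POT=aim((669.8,158,26),PSI,50,155);KET=aim((578.3,-172.8,111.3),-0.119,40,150)
E
python3 - <<'E'
from h import *
for P in (thpose(TO,TX),POT,KET): print(P[0].round(),P[1].round(2),np.round(robot.inverse_kinematics(*P),2))
p,o=thpose(TO,TX)
robot.move_ptp(p+[0,0,100],o); print('stop',robot.move_linear(p,o,speed=120,f_stop=8),robot.current_tcp_pos()-p)
robot.move_gripper(0.0);w=robot.current_gripper_width()*93;print('w',w,robot.current_finger_force(),robot.current_contact_force())
if 29<w<39: robot.move_linear(p+[0,0,40],o,speed=60);robot.move_linear(p+[0,0,140],o,speed=200)
print(robot.current_gripper_width()*93,robot.current_contact_force(),robot.current_t()); snap('scene','s3'); snap('wrist','w3')
E
```

```text
[454. 382.  76.] [3.14 0.   2.6 ] [ 0.51  0.46  1.61  0.    1.07 -0.52]
[520. 133. 159.] [ 3.14  0.   -2.98] [ 0.04  0.28  1.65  0.    1.2  -1.69]
[ 411. -153.  212.] [3.14 0.17 3.02] [-0.69 -0.06  1.92  0.1   1.13 -2.18]
stop False [0.67332543 0.2540214  0.78275885]
w 33.84702990574859 29.998841285705566 [-0.5819707  -0.60011526  0.28744871]
33.47874405284907 [-0.47298594 -0.1764574  -2.56702886] 23.1083
```

Run:
```python
from h import *
p,o=POT
robot.move_linear(p+[-20,0,70],o,speed=220); snap('wrist','w4')
robot.move_linear(p,o,speed=120); robot.sleep(0.5)
print((robot.current_tcp_pos()-p).round(2),robot.current_eef_rot()-o,robot.current_t())
snap('scene','s4');snap('wrist','w5');robot.sleep(1.6)
print(robot.current_t(),robot.current_contact_force())
x=np.vstack([cv2.resize(load('s4')['img'][150:300,200:440],(800,500))]);y=cv2.resize(load('w5')['img'],(640,400))
cv2.imwrite('pics/c4.png',np.vstack([cv2.resize(load('s4')['img'][170:290,230:430],(500,300)),cv2.resize(load('w4')['img'],(500,300))]))
```

```text
[0.   0.01 0.18] [-6.28316133e+00  2.84231450e-04  1.30252137e-05] 25.8167
27.5167 [ 0.30220997 -0.16781232 -3.13858843]
```

View pics/c4.png

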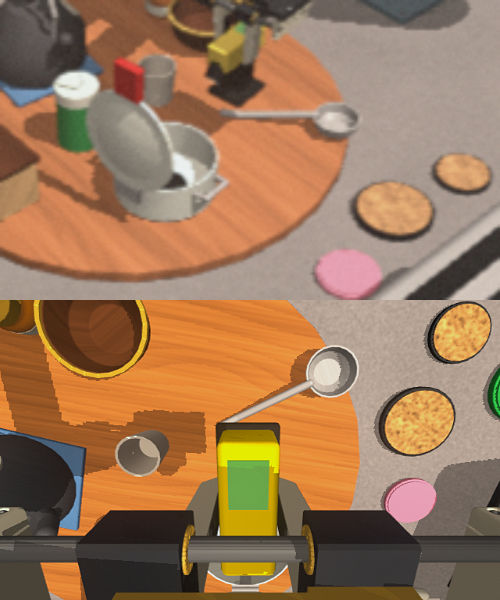

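The thermometer is held level and aimed into the pot, with the lid upright. In w4 the empty pad is at about (535,163) in image pixels. Next is the kettle, with the pad measured from these pictures.

Run:
```python
from seg import *
p,o=KET; c=robot.current_tcp_pos()
robot.move_linear(c+[-30,0,60],None,speed=150)
robot.move_linear(p+[-20,0,30],o,speed=220); robot.move_linear(p,o,speed=100); robot.sleep(0.5)
print((robot.current_tcp_pos()-p).round(2),robot.current_t())
snap('scene','s5');snap('wrist','w6');snap('top','top5');robot.sleep(1.6)
print(robot.current_t(),robot.current_contact_force())
ob=[]
for n in('w4','s4','s5','top5'):
    D=load(n);H=hsv(D);c0=proj(D,(452,384,12))
    b,c,s=blob((H[...,0]>8)&(H[...,0]<25)&(H[...,1]>90)&(H[...,2]>90),c0)
    b=cv2.morphologyEx(b,cv2.MORPH_OPEN,np.ones((2,2),np.uint8)) if n!='top5' else b
    e=cv2.fitEllipse(hull(b));print(n,c0.round(1),c.round(1),s,np.round(e[0],1),np.round(e[1],1),onz(D,*e[0],12).round(1));ob.append((D,*e[0]))
print(tri(*ob[:2]),tri(*ob))
cv2.imwrite('pics/c5.png',np.hstack([cv2.resize(load('s5')['img'][110:260,180:380],(400,300)),cv2.resize(load('w6')['img'],(400,300))]))
```

```text
[-0.01 -0.12  0.21] 30.6583
32.4083 [-0.5877126  0.0941094 -1.6310401]
w4 [537.3 161.5] [536.4 162.6] [ 492  120   89   86 5850] [537.3 163.6] [78.8 95. ] [454.3 384.8  12. ]
s4 [387.5 252.6] [387.2 253. ] [372 243  31  21 513] [388.2 254. ] [20.6 31. ] [455.4 390.   12. ]
s5 [387.5 252.6] [387.3 253. ] [372 243  31  21 510] [388.3 254. ] [20.7 30.7] [455.4 390.4  12. ]
top5 [233.  221.9] [232.9 221.5] [219 207  29  30 673] [232.9 221.5] [28.9 29.1] [453.4 384.5  12. ]
(array([453.7881127 , 387.73554033,   8.93037103]), [np.float64(1.0762360636543453), np.float64(1.0762360636541624)]) (array([453.21388481, 387.19450158,   8.49883991]), [np.float64(1.387296864793129), np.float64(1.1237569219020673), np.float64(1.4411448263847926), np.float64(1.925020771933783)])
```

View pics/c5.png

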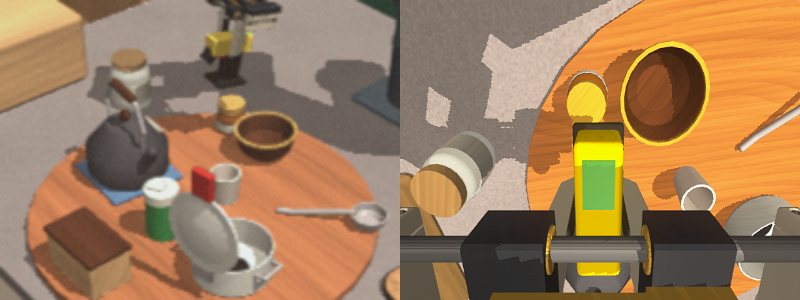

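The thermometer was aimed at the patch from clear air and nothing was disturbed. It now goes back to the pad. The pad's middle is about (453.9,385.2), and I split the difference between the thermometer's origin and the centre of its foot.

Run:
```python
from h import *
c=robot.current_tcp_pos()
robot.move_linear(c+[-40,0,20],None,speed=150)
p,o=thpose(np.array([456.,384.,12]),TX)
robot.move_linear(p+[0,0,130],o,speed=230); robot.move_linear(p+[0,0,12],o,speed=120); robot.sleep(0.3)
print('contact',robot.move_linear(p+[0,0,-4],o,speed=12,f_stop=3),(robot.current_tcp_pos()-p).round(2),robot.current_contact_force())
robot.sleep(0.3); robot.move_gripper(1.0); robot.sleep(0.2)
robot.move_linear(p+[0,0,120],o,speed=150); snap('wrist','z1'); 
robot.move_ptp((380,200,330),[np.pi,0,2.6]); snap('wrist','z2');snap('scene','z3');print(robot.current_t())
cv2.imwrite('pics/c6.png',np.hstack([cv2.resize(load('z3')['img'][150:300,200:440],(480,300)),cv2.resize(load('z1')['img'],(300,300*400//640)).repeat(1,0) if 0 else cv2.resize(load('z1')['img'][:300],(320,300))]))
```

```text
contact True [-0.16 -0.17 -0.34] [-0.5896454  -0.56867932  5.50265705]
41.3833
```

View pics/c6.png

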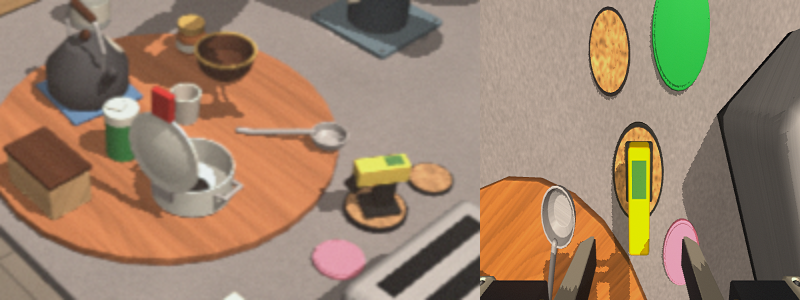

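The thermometer stands upright in the middle of its pad, the lid is open and nothing else has moved. I'm handing in.

```bash
python3 -c "
from bench import robot
print(robot.hand_in())"
```

```text
the job is handed in; nothing more can be done
None
```

The job is handed in at about 41 s: the lid is upright, both aims were held for about 2 s from roughly 15 cm, and the thermometer is back upright on its pad with nothing else visibly moved; no verdict was returned.

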